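# Counter-hold a hidden terminal bolt while the nutrunner drives its nut home

### The arm

A 6-joint arm with a two-finger parallel gripper is mounted at the origin on the work surface. World frame = base frame: x ahead of the robot, y to its left, z up, the work surface at z = 0. Lengths are in m, angles in rad, forces in N, time in s.
With the tool pointing down it reaches from about 0.4 to 0.925 m from the base axis. Payload 12.5 kg.
Tool frame: the origin (TCP) lies on the centre line of the jaws, within the pads' length; the fingertips stand 14 mm ahead of it and the grasp point (between the pads) lies 5 mm behind it; z points along the fingers, y is the direction in which the jaws open and shut (so a half turn about z gives the same grasp; the last joint's range is limited). The gripper opens to 95 mm and grips with 3 to 60 N. Pads are 20 mm wide; open, the fingers measure 119 mm over their backs; the gripper's body (75 mm by 180 mm) begins 59 mm behind the grasp point.
Start: joints at [-1.409, 0.491, 1.559, -0, 1.092, -0.106], TCP at [0.165, -0.603, 0.205] pointing down, gripper open.
Joint ranges: [-3.1, 3.1], [-0.84, 2.19], [0.05, 2.79], [-1.13, 4.28], [0.06, 2.93], [-2.69, 2.69]. Speed limits (rad/s): [2.22, 2.22, 2.79, 3.14, 3.14, 3.14].

### API

Orientations are given as a unit quaternion [x, y, z, w].
In Python, from station import r, planner, get_image gives the robot as it stands. Calls block until the motion is done:
- r.move_to(position, orientation): joint-space move of the TCP to a pose.
- r.move_l(position, velocity=0.15, ori=None): straight line of the TCP; ori=None keeps the orientation; velocity is the mean speed in m/s.
- r.movej(angles): joint-space move.
- r.gripper_to(opening, f_grip=None): opening from 0.0 (shut) to 1.0 (fully open); f_grip is the grip in N (None keeps the last); returns when the fingers have stopped.
- r.dwell(seconds).
- planner.ik(position, orientation): joint angles nearest the present ones, or None.
- r.state(): the state.
- get_image(name): name is "side" or "top"; returns a dict with "frame" (420x560x3 uint8, red, green, blue), "depth" (420x560 float32, m along the optical axis (not along the pixel's ray), 0 where there is no reading), "K" (3x3 intrinsics, pixels), "view" (4x4, takes a point from world to camera coordinates). Camera axes: x right, y down, z forward; pixel columns grow to the right and rows downward; lengths in m; the calibration is good to about 2 mm. A picture is of the moment at which its call begins.
A pose or a line that the arm cannot do raises r.Unreachable and nothing moves.
- r.sign_off(): hands the job in, once; it reports no verdict.
The state is a dict: "time": time; "joint_pos": joint angles; "qvel": joint speeds; "joint_efforts": joint torques, N m; "tool_pos": TCP position; "tcp_rot": TCP orientation; "force": force on the tool from outside, world axes, zero at the start; "torque": the same for the moment, N m; "finger_gap": opening from 0.0 (shut) to 1.0 (fully open).
Only numpy, scipy, OpenCV 4.12 (cv2) and the standard library are available. Lean on these libraries where they do the work, as an engineer would, in place of code of your own. Each camera call takes 0.05 s, during which the arm holds its last target.

### The job

Start the slow nutrunner: push the start button on top of its controller fully down and let it come back up. The bolt now just turns round with its nut, so reach down into the narrow gap between the bracket and the heat sink, without knocking the heat sink, grip the hidden bolt head between the fingers so that it cannot turn, and keep it still until the nut has been driven home and the nutrunner has stalled. Finish still gripping the head, with the tray, spare bolt, jar and screwdriver left where they are.

Things in the scene. Friction and masses are not known exactly. Their poses are not given: they have to be found in the camera images.
- controller: Nutrunner controller, a grey metal box 120 x 130 x 60 mm (x, y, z) fixed to the table, with one round push button on its top. Origin: centre of its underside, on the table.
- start_top (a point): Centre of the top face of the start button (upright, 30 mm diameter, in a 46 mm steel collar on the controller's top) when it is up; its top is 82 mm above the table, 10 mm above the collar. It moves straight down.
- start (a joint): Travel of the start button in m: 0 is up, 0.006 fully down. It is a spring button: about 2 N starts it, about 5 N holds it fully down, and it springs back up when let go. Pushed fully down it starts the nutrunner, which then keeps running by itself after the button is let go.
- module: Power module in its assembly fixture, fixed to the table. Origin: on the table, exactly under the centre of the bolt head. +x runs level along the bolt's axis (95 mm high) from the head to the nut and motor; z up. At x = 13 to 19 mm stands the steel bracket plate (70 mm wide, top 118 mm high). Beyond it (x = 20 to 300 mm) lies the nutrunner: socket and motor, its clamps 125 mm high, 64 mm wide.
- gap (a point): Point in the module straight above the bolt head's centre, 118 mm above the table, level with the bracket's top; axes as module. The gap here runs from the heat sink's face (x = -43 mm) to the bracket (x = 13 mm), 56 mm wide, open at the top and both sides (y). Beside the bolt there are only 30 mm capacitors at y = +-82 mm, 54 mm high.
- heat_sink: Finned aluminium heat sink on the robot's side of the gap, fixed to the module: x = -103 to -43 mm, y = -70 to 70 mm in the module's frame, top 115 mm above the table. Its origin and axes are those of module. It must not be knocked.
- bolt_head: Steel hexagon head of the M16 bolt behind the bracket: 24 mm across flats, 28 mm across corners, 10 mm thick. Origin: its centre, 95 mm above the table, 23 mm below the bracket's top. Its x axis is the bolt's axis, towards the bracket; z is square to a pair of flats. It only turns, about x. Between head and bracket is 8 mm of black bush, 20 mm diameter, thinner than the head.
- spindle (a joint): Angle in rad through which the nutrunner's socket and the nut have turned; it rests at about 0.07 while off. It runs at about 0.5 rad/s with the bolt dragged along, about 0.33 rad/s once the head is held, and stalls when the nut is home and the head is held. Its stall torque is only 0.12 N m.
- nut_turn (a joint): Angle in rad through which the nut has been screwed on along the bolt's thread; starts between 0 and 1 and is home against its stop at 3.2. It stays the same while the bolt is dragged round with the nut and grows at about 0.33 rad/s while the head is held (about 7 to 10 s in all).
- tray: Bystander: loose blue open tray 125 x 125 x 35 mm. Origin: centre of its underside.
- spare_bolt: Bystander: loose M16 bolt lying in the tray, 60 mm long, 24 mm head.
- paste_jar: Bystander: loose white jar, 54 mm diameter, 65 mm high. Origin: centre of its underside.
- screwdriver: Bystander: loose screwdriver lying on the table, about 0.2 m long.
Not all that is in view belongs to the job. Several things have the shape of the controller; the one meant has the colours described above.

How it is judged:
By the outcome, as a careful person would: the job done as asked, in the order asked, and still so for the second after the job is handed in, while the arm keeps its last pose, push and grip.
It also fails if it takes over 64 s, if anything falls off the work surface, if the arm or the gripper's body presses on something with over 40 N, if the wrist force passes 120 N, or if a joint passes its speed limit or range.

## Working session

There is one attempt and no reset: what is moved stays moved. The work goes in short steps, each a Python script; the robot and the scene stay as the last script left them, time stands still between calls to the robot, and variables do not carry over. Pictures are saved under pics/ and viewed, and the job is handed in when it is done.

```bash
ls; mkdir -p pics; python3 - <<'E'
from station import r, planner, get_image
import cv2,numpy as np
for n in ("side","top"):
    d=get_image(n); cv2.imwrite(f"pics/{n}0.png",d["frame"][:,:,::-1])
    np.savez(f"{n}0.npz",**d); print(n,d["K"].tolist(),np.round(d["view"],3).tolist())
s=r.state(); print(s)
E
```

```text
pics
side [[380.13243886548605, 0.0, 279.67863956708146], [0.0, 380.13243886548605, 212.8152672265418], [0.0, 0.0, 1.0]] [[0.972, -0.234, 0.009, -0.54], [-0.114, -0.502, -0.857, 0.131], [0.205, 0.832, -0.515, 0.979], [0.0, 0.0, 0.0, 1.0]]
top [[409.9124345555867, 0.0, 279.8978266256157], [0.0, 409.9124345555867, 210.68615313507348], [0.0, 0.0, 1.0]] [[-0.02, -1.0, 0.003, 0.014], [-0.988, 0.019, -0.154, 0.573], [0.154, -0.006, -0.988, 1.293], [0.0, 0.0, 0.0, 1.0]]
{'time': 0.1, 'joint_pos': array([-1.40858663e+00,  4.91507140e-01,  1.55940744e+00, -1.00764418e-05,
        1.09169810e+00, -1.05599777e-01]), 'qvel': array([-0.00014753, -0.00143959, -0.00229342, -0.00067259,  0.00094085,
        0.00068105]), 'joint_efforts': array([ 2.49387747e-03, -6.13623405e+01, -2.58606970e+01,  6.93934341e-02,
        4.70375223e-02, -7.40160726e-05]), 'tool_pos': array([ 0.16536902, -0.60248378,  0.20490879]), 'tcp_rot': array([ 9.91047709e-01,  1.33507219e-01, -1.89020713e-05, -5.09685902e-04]), 'force': array([ 0.7973995 , -0.45042096,  0.69082657]), 'torque': array([-0.01418227, -0.03970849, -0.00481211]), 'finger_gap': 0.9995119164087174}
```

View pics/side0.png

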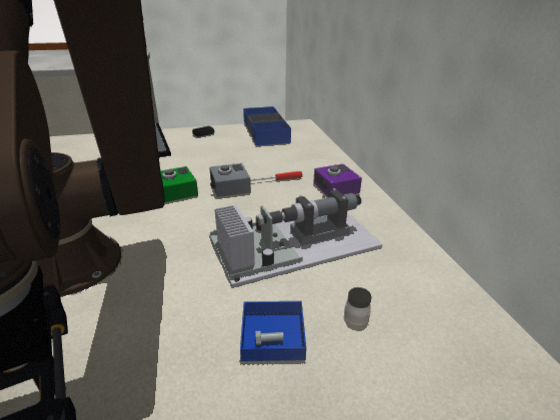

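View pics/top0.png

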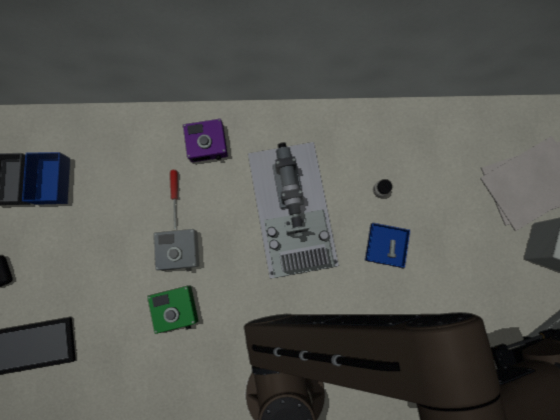

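The grey controller is at top pixel (175,250), with its button at about (174,254). The module's heat sink is at about (305,261) and the bracket at about (300,233). Next I'll measure them from the depth images.

```bash
cat > h.py <<'E'
import numpy as np,cv2
def cloud(d):
    K,V,z=d["K"],d["view"],d["depth"].astype(float)
    v,u=np.mgrid[:z.shape[0],:z.shape[1]]
    c=np.stack([(u-K[0,2])/K[0,0]*z,(v-K[1,2])/K[1,1]*z,z],-1)
    R,t=V[:3,:3],V[:3,3]
    w=(c-t)@R; w[z<=0]=np.nan
    return w
def proj(d,p):
    K,V=d["K"],d["view"]; c=np.atleast_2d(p)@V[:3,:3].T+V[:3,3]; q=c@K.T; return q[:,:2]/q[:,2:]
E
python3 - <<'E'
from h import *
d=dict(np.load("top0.npz")); w=cloud(d)
s=dict(np.load("side0.npz")); ws=cloud(s)
for n,(u,v) in dict(btn=(174,254),hs=(305,261),plate=(300,150),mot=(289,180),tab=(230,300)).items(): print(n,w[v,u].round(4))
f=d["frame"][:,:,::-1]
cv2.imwrite("pics/t_crop.png",cv2.resize(f[130:290,130:350],None,fx=3.6,fy=3.6,interpolation=cv2.INTER_NEAREST))
f=s["frame"][:,:,::-1]
cv2.imwrite("pics/s_crop.png",cv2.resize(f[155:285,160:390],None,fx=3.4,fy=3.4,interpolation=cv2.INTER_NEAREST))
# button top
sub=w[225:280,145:205].reshape(-1,3); b=sub[np.abs(sub[:,2]-.082)<.005]; print("btn",len(b),b.mean(0),np.ptp(b,0))
b=sub[np.abs(sub[:,2]-.06)<.005]; print("box",len(b),cv2.minAreaRect((b[:,:2]*1000).astype(np.float32)))
sub=ws[155:200,205:255].reshape(-1,3); b=sub[np.abs(sub[:,2]-.082)<.005]; print("btn side",len(b),b.mean(0),np.ptp(b,0))
sub=w[240:280,270:345].reshape(-1,3); b=sub[np.abs(sub[:,2]-.115)<.008]; print("hs",len(b),cv2.minAreaRect((b[:,:2]*1000).astype(np.float32)))
sub=w[130:290,240:350].reshape(-1,3); b=sub[(sub[:,2]>.09)]; 
sub=w[130:285,240:345].reshape(-1,3); b=sub[(sub[:,2]>.006)]; print("plate",cv2.minAreaRect((b[:,:2]*1000).astype(np.float32)))
E
```

```text
btn [0.4372 0.3352 0.0846]
hs [ 0.4069 -0.0703  0.1018]
plate [ 0.7871 -0.0701  0.0119]
mot [ 0.6577 -0.0267  0.1195]
tab [ 0.2888  0.1714 -0.0011]
btn 69 [0.44012958 0.33955796 0.08249906] [0.02514874 0.03306663 0.00874663]
box 1278 ((455.16680908203125, 341.6307678222656), (120.15206909179688, 130.0972900390625), 4.572383403778076)
btn side 37 [0.43881521 0.33697978 0.08165964] [0.02750044 0.02942203 0.0082532 ]
hs 390 ((418.3544921875, -63.83079528808594), (59.89887619018555, 140.1575927734375), 9.178924560546875)
plate ((597.871826171875, -38.656494140625), (355.94244384765625, 522.8619384765625), 88.29551696777344)
```

View pics/t_crop.png

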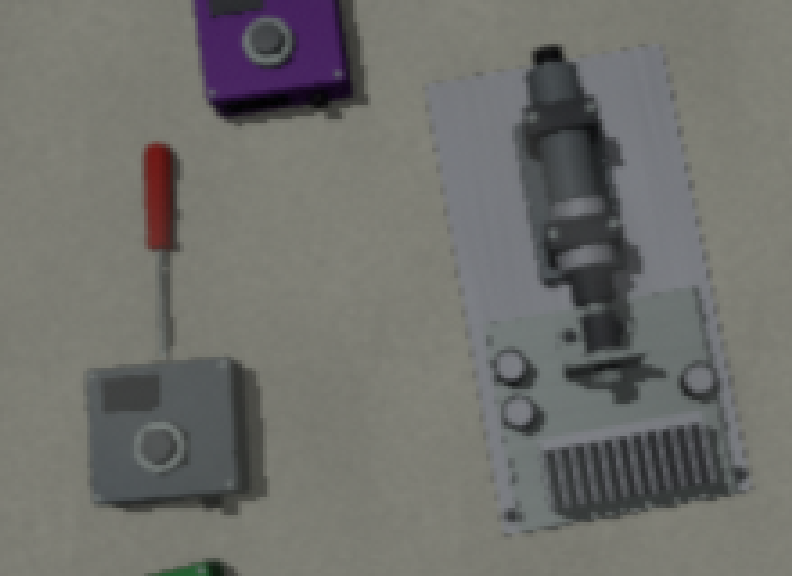

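View pics/s_crop.png

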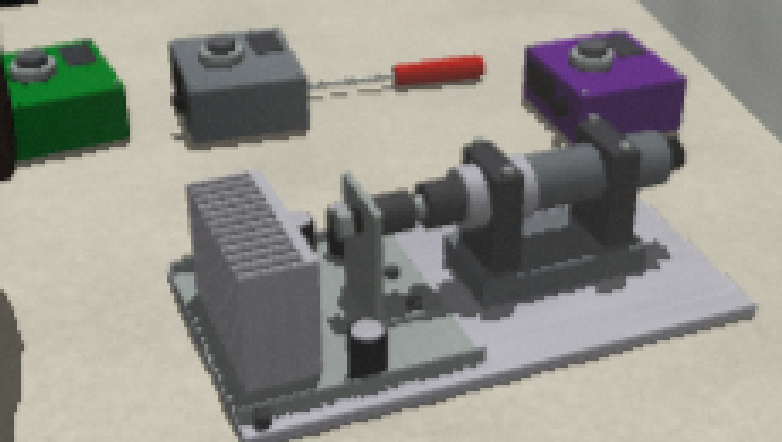

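```bash
python3 - <<'E'
from h import *
d=dict(np.load("top0.npz")); s=dict(np.load("side0.npz"))
w=cloud(d); ws=cloud(s)
a=np.deg2rad(9.18); R=np.array([[np.cos(a),-np.sin(a)],[np.sin(a),np.cos(a)]])
o=np.array([.4184,-.0638])+R@[.073,0]; print("origin",o)
for nm,W in (("top",w),("side",ws)):
    P=W.reshape(-1,3); P=P[~np.isnan(P[:,0])]
    m=np.c_[(P[:,:2]-o)@R,P[:,2]]
    def st(n,k): 
        q=m[k]; print(nm,n,len(q),*(np.percentile(q,[1,50,99],axis=0)*1e3).round(1).tolist())
    st("hs top",(m[:,2]>.105)&(m[:,2]<.125)&(m[:,0]>-.12)&(m[:,0]<-.02)&(abs(m[:,1])<.09))
    st("bracket top",(m[:,2]>.108)&(m[:,2]<.125)&(m[:,0]>-.0)&(m[:,0]<.025)&(abs(m[:,1])<.05))
    st("bracket",(m[:,2]>.06)&(m[:,2]<.125)&(m[:,0]>.01)&(m[:,0]<.03)&(abs(m[:,1])<.05))
    st("head",(m[:,2]>.08)&(m[:,2]<.112)&(m[:,0]>-.02)&(m[:,0]<.008)&(abs(m[:,1])<.03))
    st("motor top",(m[:,2]>.105)&(m[:,0]>.1)&(m[:,0]<.25)&(abs(m[:,1])<.05))
    st("clamp",(m[:,2]>.121)&(m[:,0]>.06)&(m[:,0]<.3)&(abs(m[:,1])<.05))
def draw(d,n,box):
    f=np.ascontiguousarray(cv2.resize(d["frame"][:,:,::-1],None,fx=4,fy=4,interpolation=cv2.INTER_CUBIC))
    def L(pts,c):
        pts=np.array(pts,float); p=np.c_[o+pts[:,:2]@R.T,pts[:,2]]
        cv2.polylines(f,[(proj(d,p)*4+2).astype(int)],True,c,1,cv2.LINE_AA)
    L([[-.103,-.07,.115],[-.043,-.07,.115],[-.043,.07,.115],[-.103,.07,.115]],(0,0,255))
    L([[.013,-.035,.118],[.019,-.035,.118],[.019,.035,.118],[.013,.035,.118]],(0,255,0))
    t=np.arange(24)*np.pi/12
    for x in(-.005,.005): L(np.c_[t*0+x,.014*np.cos(t),.095+.014*np.sin(t)],(0,255,255))
    L([[.02,0,.095],[.3,0,.095]],(255,0,255))
    bt=np.c_[.4395+.015*np.cos(t),.338+.015*np.sin(t),t*0+.082]
    cv2.polylines(f,[(proj(d,bt)*4+2).astype(int)],True,(0,0,255),1)
    x0,y0=box; cv2.imwrite(n,f[y0:y0+600,x0:x0+800])
draw(d,"pics/t_ov.png",(600,540)); draw(s,"pics/s_ov.png",(680,600))
E
```

```text
origin [ 0.49046502 -0.05215383]
top hs top 399 [-102.1, -69.4, 106.0] [-63.4, -4.9, 115.6] [-43.5, 69.5, 121.3]
top bracket top 70 [1.4, -32.2, 108.1] [15.9, 0.5, 116.9] [24.1, 33.1, 122.4]
top bracket 116 [11.1, -32.6, 65.8] [16.0, 0.5, 112.5] [29.6, 34.7, 122.2]
top head 39 [-5.7, -12.2, 91.3] [0.0, 0.9, 103.9] [7.6, 13.3, 110.4]
top motor top 775 [101.6, -30.2, 105.9] [171.9, 0.7, 120.7] [248.0, 30.6, 132.2]
top clamp 384 [100.0, -30.4, 121.1] [153.1, 1.2, 125.1] [266.2, 30.5, 133.2]
side hs top 845 [-103.1, -70.6, 106.0] [-74.2, -7.9, 114.4] [-43.7, 70.4, 117.9]
side bracket top 79 [1.2, -34.6, 108.7] [13.8, -2.0, 117.5] [22.2, 35.3, 120.9]
side bracket 225 [11.3, -35.3, 61.6] [13.4, -12.5, 101.7] [29.0, 33.4, 120.4]
side head 65 [-6.5, -13.2, 84.5] [-2.5, -6.9, 101.3] [7.8, 10.8, 110.2]
side motor top 715 [101.6, -33.1, 105.5] [171.4, -12.9, 119.6] [240.9, 29.4, 131.5]
side clamp 306 [99.1, -32.9, 121.2] [137.8, -2.9, 126.1] [241.4, 30.2, 131.6]
```

View pics/t_ov.png

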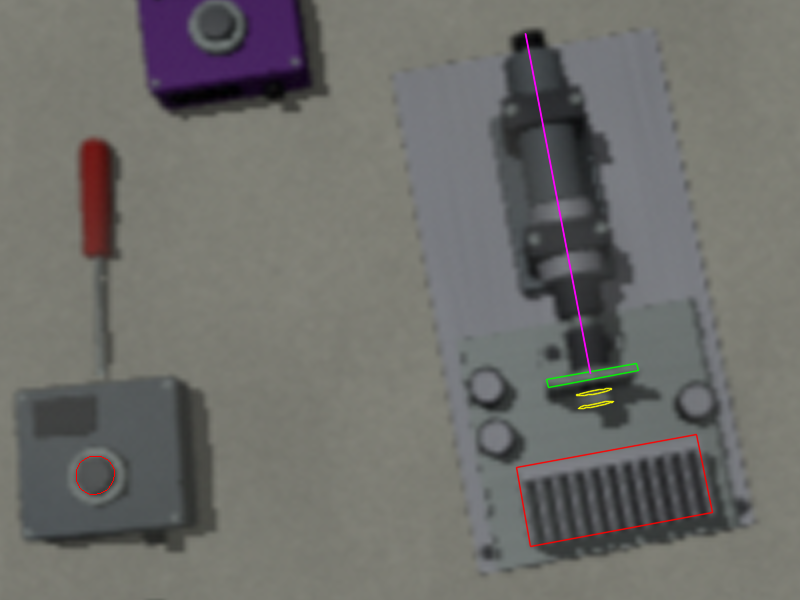

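View pics/s_ov.png

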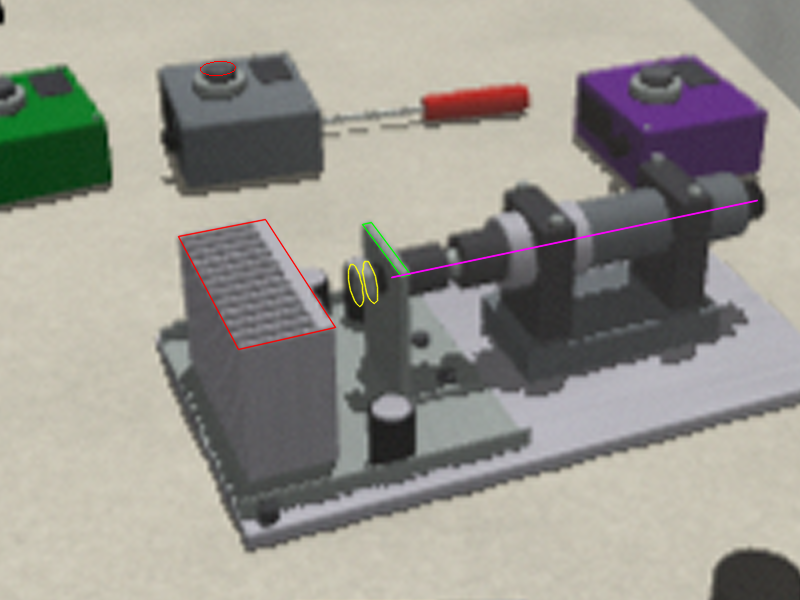

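The overlays match both views: the heat sink, bracket, bolt axis and button all line up. Next I'll check that the poses are reachable, then press the button.

```bash
cat >> h.py <<'E'
from scipy.spatial.transform import Rotation as Ro
A=np.deg2rad(9.18)
O=np.array([.4905,-.0522])
def down(yaw):  # tool y at yaw+90deg
    y=np.array([-np.sin(yaw),np.cos(yaw),0]); z=np.array([0,0,-1.]); x=np.cross(y,z)
    return Ro.from_matrix(np.c_[x,y,z]).as_quat()
def mod(x,y,z):
    c,s=np.cos(A),np.sin(A); return [O[0]+c*x-s*y,O[1]+s*x+c*y,z]
E
python3 - <<'E'
from h import *
from station import r, planner
for yaw in (A,A+np.pi,A-np.pi/2):
    for p in ([.4395,.338,.13],[.4395,.338,.088],mod(-.004,0,.25),mod(-.004,0,.09)):
        q=planner.ik(p,down(yaw)); print(round(yaw,2),p,None if q is None else np.round(q,2))
r.gripper_to(0,20)
p=r.state()["tool_pos"]; r.move_l([p[0],p[1],.28],.25)
q=down(A) 
r.move_to([.4395,.338,.15],q)
print(r.state()["tool_pos"],r.state()["time"],r.state()["force"],r.state()["finger_gap"])
E
```

```text
0.16 [0.4395, 0.338, 0.13] [ 0.54  0.48  1.82 -0.    0.84 -1.19]
0.16 [0.4395, 0.338, 0.088] [ 0.54  0.54  1.85 -0.    0.75 -1.19]
0.16 [np.float64(0.4865512319440207), np.float64(-0.05283814640959395), 0.25] [-0.24  0.25  1.82 -0.    1.07 -1.97]
0.16 [np.float64(0.4865512319440207), np.float64(-0.05283814640959395), 0.09] [-0.24  0.47  2.01 -0.    0.67 -1.97]
3.3 [0.4395, 0.338, 0.13] [ 0.54  0.48  1.82 -0.    0.84  1.95]
3.3 [0.4395, 0.338, 0.088] [ 0.54  0.54  1.85 -0.    0.75  1.95]
3.3 [np.float64(0.4865512319440207), np.float64(-0.05283814640959395), 0.25] [-0.24  0.25  1.82 -0.    1.07  1.17]
3.3 [np.float64(0.4865512319440207), np.float64(-0.05283814640959395), 0.09] [-0.24  0.47  2.01 -0.    0.67  1.17]
-1.41 [0.4395, 0.338, 0.13] [ 0.54  0.48  1.82 -0.    0.84  0.38]
-1.41 [0.4395, 0.338, 0.088] [ 0.54  0.54  1.85 -0.    0.75  0.38]
-1.41 [np.float64(0.4865512319440207), np.float64(-0.05283814640959395), 0.25] [-0.24  0.25  1.82 -0.    1.07 -0.4 ]
-1.41 [np.float64(0.4865512319440207), np.float64(-0.05283814640959395), 0.09] [-0.24  0.47  2.01 -0.    0.67 -0.4 ]
[0.4399035  0.33759012 0.15005052] 5.5083 [-0.28695497  0.30746261  0.29977245] 0.0015716210663419788
```

```bash
python3 - <<'E'
from h import *
from station import r, planner, get_image
x,y=.4395,.338
r.move_l([x,y,.100],.1); f0=r.state()["force"][2]
z=.098
while z>.083:
    r.move_l([x,y,z],.03); r.dwell(.05)
    s=r.state(); f=s["force"][2]-f0; print(round(z,4),round(s["tool_pos"][2],4),round(f,2))
    if abs(f)>12: break
    z-=.001
r.dwell(.2); d=get_image("side"); cv2.imwrite("pics/s_press.png",cv2.resize(d["frame"][130:230,180:330,::-1],None,fx=4,fy=4))
r.move_l([x,y,.17],.15)
d=get_image("side"); cv2.imwrite("pics/s1.png",d["frame"][:,:,::-1])
d2=get_image("side"); 
D=d=get_image("top"); cv2.imwrite("pics/t1.png",D["frame"][:,:,::-1])
print(r.state()["time"])
E
```

```text
0.098 0.0983 0.68
0.097 0.097 -0.09
0.096 0.0959 0.73
0.095 0.095 0.13
0.094 0.094 0.25
0.093 0.0929 -0.11
0.092 0.092 -0.16
0.091 0.091 -0.02
0.09 0.09 -0.13
0.089 0.089 0.21
0.088 0.088 -0.16
0.087 0.087 -0.21
0.086 0.086 -0.63
0.085 0.085 0.22
0.084 0.084 -0.22
11.7833
```

View pics/s_press.png

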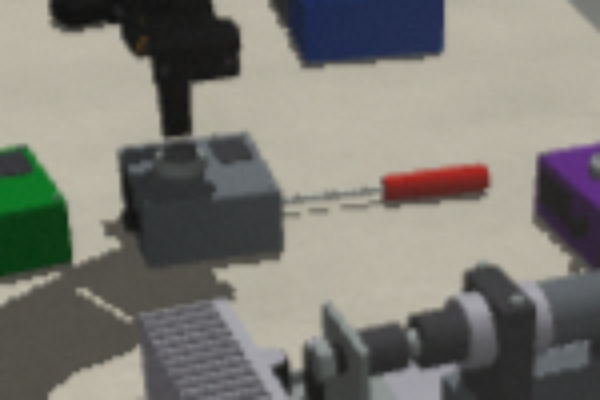

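View pics/s1.png

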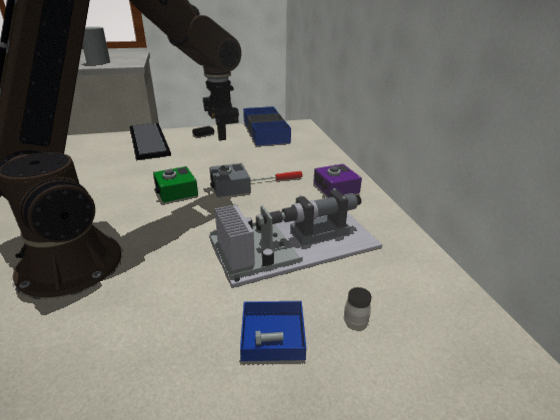

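```bash
python3 - <<'E'
from h import *
from station import r, planner, get_image
s=r.state(); print(s["tool_pos"],s["tcp_rot"],s["joint_pos"].round(3),s["time"])
for n in("side","top"):
    d=get_image(n); W=cloud(d)
    print(n,proj(d,[.4395,.338,.156]),proj(d,[.4395,.338,.082]),proj(d,[.4395,.338,.07]))
    p=proj(d,s["tool_pos"]-[0,0,.014])[0]; u,v=p.astype(int)
    f=d["frame"][:,:,::-1].copy(); cv2.circle(f,(u,v),3,(0,0,255),1)
    cv2.imwrite(f"pics/{n}_tip.png",cv2.resize(f[max(0,v-70):v+70,max(0,u-90):u+90],None,fx=4,fy=4))
    sub=W[max(0,v-60):v+60,max(0,u-60):u+60].reshape(-1,3)
    k=(np.hypot(sub[:,0]-.44,sub[:,1]-.338)<.08)&(sub[:,2]>.1)
    q=sub[k]; print(len(q))
    for a in np.arange(.13,.26,.01):
        z=q[(q[:,2]>=a)&(q[:,2]<a+.01)]
        if len(z): print(round(a,3),len(z),z.min(0).round(3),z.max(0).round(3))
E
```

```text
[0.43913751 0.33776534 0.16895237] [-8.00102742e-02  9.96793615e-01 -3.95672154e-04 -8.29659620e-04] [ 0.536  0.433  1.776  0.     0.935 -1.195] 11.7833
side [[222.54538991 146.20178948]] [[224.02435032 166.57861581]] [[224.25610535 169.77169113]]
787
0.17 1 [0.429 0.338 0.179] [0.429 0.338 0.179]
0.18 21 [0.427 0.333 0.181] [0.45  0.342 0.189]
0.19 22 [0.427 0.327 0.191] [0.45  0.341 0.199]
0.2 23 [0.428 0.325 0.201] [0.45 0.34 0.21]
0.21 26 [0.426 0.327 0.211] [0.451 0.344 0.22 ]
0.22 26 [0.426 0.325 0.22 ] [0.452 0.343 0.23 ]
0.23 11 [0.426 0.323 0.23 ] [0.452 0.335 0.234]
0.25 2 [0.442 0.259 0.258] [0.461 0.261 0.26 ]
top [[166.92624991 252.03849224]] [[173.3216027  253.32960603]] [[174.29032292 253.52517429]]
2911
```

```bash
ls pics
```

```text
s1.png
s_crop.png
s_ov.png
s_press.png
side0.png
side_tip.png
t1.png
t_crop.png
t_ov.png
top0.png
top_tip.png
```

View pics/side_tip.png

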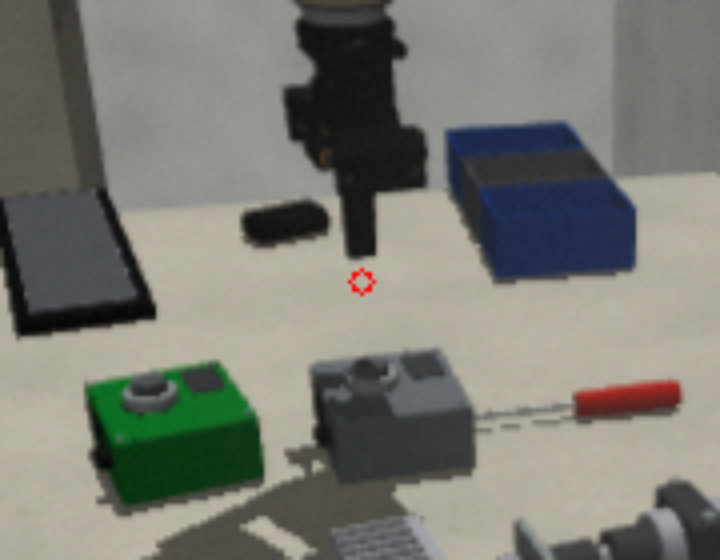

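View pics/top_tip.png

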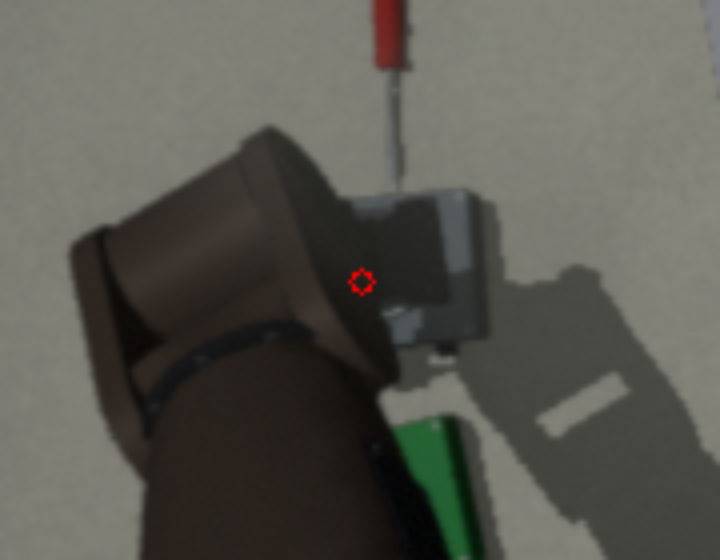

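The force never rose. The shut fingertips actually stand at about z=0.180, roughly 25 mm higher than TCP-14 mm. The fingers may draw back as they shut, so I'll measure the tips at other openings.

```bash
python3 - <<'E'
from h import *
from station import r, planner, get_image
ims=[]
for g in (.26,.5,1.0):
    r.gripper_to(g); s=r.state()
    d=get_image("side"); W=cloud(d); np.savez(f"g{g}.npz",**d)
    f=d["frame"][60:200,150:300,::-1].copy(); ims.append(f)
    sub=W[60:175,170:290].reshape(-1,3)
    T=s["tool_pos"]; m=sub-T; c,n=np.cos(A),np.sin(A)
    m=np.c_[m[:,0]*c+m[:,1]*n,-m[:,0]*n+m[:,1]*c,m[:,2]]
    k=(abs(m[:,0])<.03)&(abs(m[:,1])<.075)&(m[:,2]>-.03)&(m[:,2]<.08); m=m[k]
    print(g,s["time"],s["finger_gap"],T.round(4),len(m))
    for a in np.arange(-.03,.08,.01):
        z=m[(m[:,2]>=a)&(m[:,2]<a+.01)]
        if len(z): print(round(a,3),len(z),(z.min(0)*1e3).round(),(z.max(0)*1e3).round())
cv2.imwrite("pics/grip.png",cv2.resize(np.hstack(ims),None,fx=1.7,fy=1.7))
E
```

```text
0.26 12.5333 0.26002183678171786 [0.4395 0.338  0.17  ] 160
0.0 1 [ 10. -11.  10.] [ 10. -11.  10.]
0.01 23 [-12. -20.  11.] [10. 20. 20.]
0.02 25 [-11. -21.  20.] [10. 18. 30.]
0.03 27 [-12. -23.  30.] [10. 18. 40.]
0.04 31 [-12. -29.  40.] [11. 21. 50.]
0.05 31 [-13. -25.  51.] [11. 20. 60.]
0.06 21 [-12. -27.  61.] [ 11. -20.  70.]
0.07 1 [-10. -27.  71.] [-10. -27.  71.]
0.5 13.2167 0.5004549065480237 [0.4395 0.338  0.17  ] 194
0.0 1 [-10.  29.  10.] [-10.  29.  10.]
0.01 24 [-12. -30.  11.] [10. 30. 20.]
0.02 33 [-12. -32.  20.] [10. 32. 30.]
0.03 33 [-12. -35.  30.] [10. 31. 40.]
0.04 36 [-12. -37.  40.] [11. 34. 50.]
0.05 32 [-12. -37.  50.] [11. 34. 60.]
0.06 26 [-14. -41.  61.] [12. 31. 70.]
0.07 9 [-12. -38.  70.] [ 11. -32.  74.]
1.0 14.2083 0.9974506119513037 [0.4395 0.338  0.17  ] 243
0.01 38 [-11. -55.  10.] [11. 53. 20.]
0.02 39 [-13. -58.  20.] [12. 55. 30.]
0.03 46 [-12. -59.  30.] [10. 54. 40.]
0.04 38 [-13. -59.  40.] [10. 52. 50.]
0.05 28 [-12. -60.  51.] [11. 61. 60.]
0.06 26 [-13. -59.  60.] [11. 55. 70.]
0.07 28 [-12. -61.  70.] [ 11. -48.  80.]
```

View pics/grip.png

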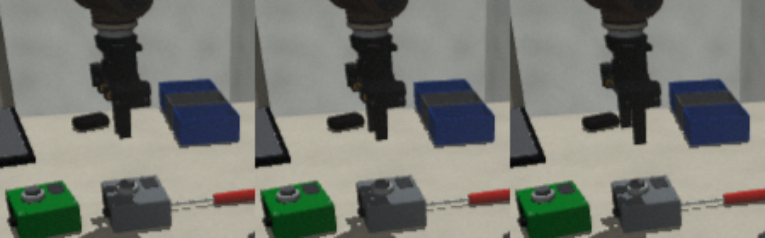

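At every opening the tips stand about 10 mm above the reported TCP, and the body is displaced by the same amount. The reported tool is therefore about 24 mm low in z, while xy is right. I'll allow for that and use the contact with the button to calibrate z.

```bash
python3 - <<'E'
from h import *
from station import r, planner, get_image
x,y=.4395,.338
r.gripper_to(0,20)
r.move_l([x,y,.079],.2); r.dwell(.1); f0=r.state()["force"][2]
z=.077
while z>.055:
    r.move_l([x,y,z],.04); r.dwell(.03)
    s=r.state(); f=s["force"][2]-f0; print(round(z,4),round(s["tool_pos"][2],4),round(f,2))
    if abs(f)>9: break
    z-=.001
r.dwell(.2); print(r.state()["force"][2]-f0)
d=get_image("side"); cv2.imwrite("pics/s_press2.png",cv2.resize(d["frame"][130:280,180:380,::-1],None,fx=3,fy=3))
r.move_l([x,y,.12],.2)
d=get_image("side"); cv2.imwrite("pics/s2.png",cv2.resize(d["frame"][130:280,180:380,::-1],None,fx=3,fy=3))
print(r.state()["time"])
E
```

```text
0.077 0.0774 0.72
0.076 0.076 0.09
0.075 0.0749 0.19
0.074 0.0739 1.1
0.073 0.0731 1.61
0.072 0.0722 5.13
0.071 0.0712 5.62
0.07 0.0703 7.16
0.069 0.0692 4.41
0.068 0.068 3.66
0.067 0.0671 6.82
0.066 0.0669 16.49
16.753735749632916
20.6
```

View pics/s_press2.png

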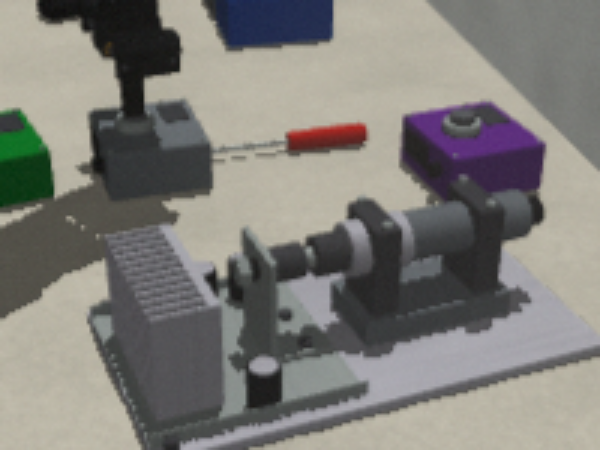

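View pics/s2.png

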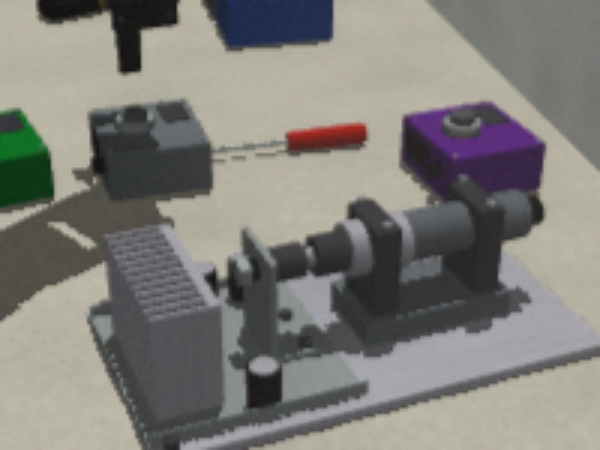

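The press bottomed at 16 N after about 6–7 mm of travel, and the second picture shows the button back up. Contact came at TCP≈0.073, so the tips are at TCP+9 mm. Next I'll hover over the gap and check alignment.

```bash
python3 - <<'E'
from h import *
from station import r, planner, get_image
r.move_l([.4395,.338,.19],.25)
r.move_to(mod(-.004,0,.15),down(A))
r.gripper_to(.6)
r.dwell(.15)
s=r.state(); d=get_image("side"); np.savez("hov.npz",**d); W=cloud(d)
print(s["time"],s["tool_pos"],mod(-.004,0,.15),s["tcp_rot"],down(A))
P=W[:300,120:420].reshape(-1,3); c,n=np.cos(A),np.sin(A); m=P-[*O,0]
m=np.c_[m[:,0]*c+m[:,1]*n,-m[:,0]*n+m[:,1]*c,m[:,2]]
k=(abs(m[:,0])<.03)&(abs(m[:,1])<.06)&(m[:,2]>.135)&(m[:,2]<.22); m=m[k]
for a in np.arange(.14,.22,.01):
    z=m[(m[:,2]>=a)&(m[:,2]<a+.01)]
    if len(z): print(round(a,3),len(z),(z.min(0)*1e3).round(),(z.max(0)*1e3).round())
f=d["frame"][90:270,180:400,::-1]; cv2.imwrite("pics/hov.png",cv2.resize(f,None,fx=3.3,fy=3.3))
d=get_image("top");cv2.imwrite("pics/hovt.png",d["frame"][:,:,::-1])
E
```

```text
23.7083 [ 0.48655005 -0.0528521   0.14999545] [np.float64(0.4865512319440207), np.float64(-0.05283814640959395), 0.15] [-8.00187969e-02  9.96793355e-01  8.97561853e-06 -1.73707425e-05] [-0.08002495  0.99679286  0.          0.        ]
0.15 1 [-15. -29. 160.] [-15. -29. 160.]
0.16 56 [-17. -34. 161.] [  8.  33. 169.]
0.17 61 [-16. -37. 170.] [  6.  35. 180.]
0.18 56 [-16. -38. 180.] [  6.  39. 190.]
0.19 57 [-16. -39. 190.] [  6.  35. 200.]
0.2 38 [-16. -39. 200.] [  6.  34. 210.]
0.21 19 [-16. -41. 210.] [  5. -32. 215.]
```

View pics/hov.png

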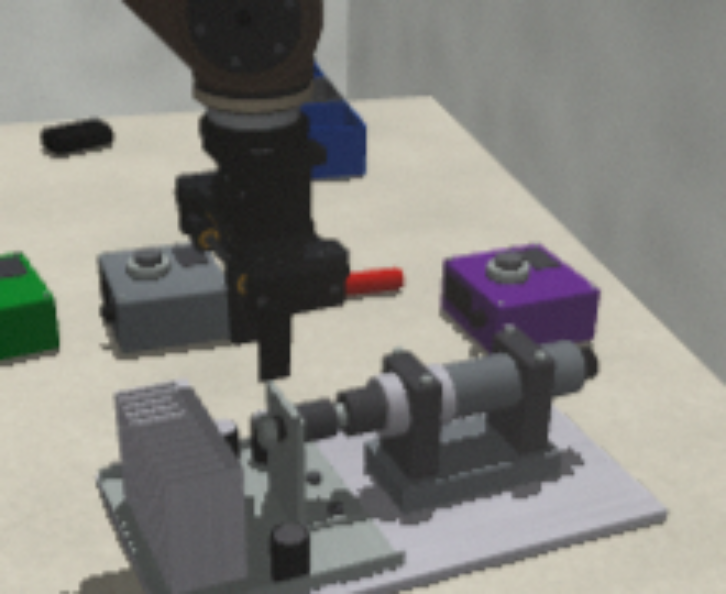

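The fingers span x -16…6 mm in the module frame and the tips are at z≈0.160. They clear the bracket (x=13) and the heat sink (x=-43). I'll go down and grip.

```bash
python3 - <<'E'
from h import *
from station import r, planner, get_image
r.move_l(mod(-.003,0,.15),.1); f0=r.state()["force"]; t0=r.state()["torque"]
r.move_l(mod(-.003,0,.066),.08); s=r.state(); print(s["time"],s["tool_pos"][2],s["force"]-f0)
r.gripper_to(0,40); 
for i in range(4):
    s=r.state(); print(round(s["time"],2),round(s["finger_gap"]*95,1),(s["force"]-f0).round(1),(s["torque"]-t0).round(3)); 
    if i<3: r.dwell(.3)
d=get_image("side"); cv2.imwrite("pics/grip2.png",cv2.resize(d["frame"][90:270,180:400,::-1],None,fx=3.3,fy=3.3))
E
```

```text
25.2583 0.06637952070837659 [-0.7480336  -0.03043855 -1.39487685]
25.9 25.1 [-0.4 -4.8  0.7] [-0.817  0.076 -0.005]
26.2 25.4 [-0.8 -5.1  1.3] [-0.925  0.108 -0.04 ]
26.5 25.5 [-0.7 -5.7  1.9] [-0.938  0.19  -0.082]
26.8 25.1 [-1.6 -6.4  0.9] [-0.913  0.165 -0.103]
```

View pics/grip2.png

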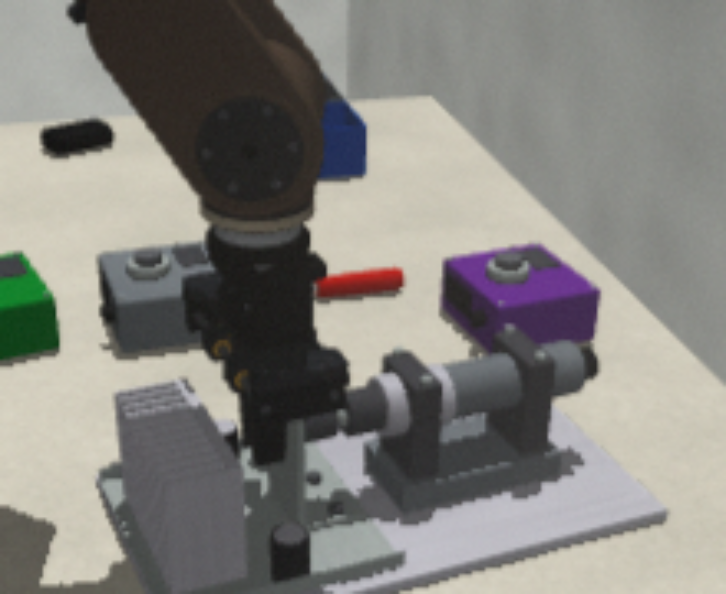

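```bash
python3 - <<'E'
from h import *
from station import r, planner, get_image
pr=None
for i in range(14):
    r.dwell(.45); d=get_image("side"); s=r.state()
    c=d["frame"][195:240,265:365].astype(float)
    df=0 if pr is None else np.abs(c-pr).mean(); pr=c
    print(round(s["time"],2),round(s["finger_gap"]*95,2),s["force"].round(1),s["torque"].round(3),round(df,2))
    cv2.imwrite(f"pics/m{i}.png",cv2.resize(d["frame"][195:240,255:345,::-1],None,fx=4,fy=4))
ims=[cv2.imread(f"pics/m{i}.png") for i in (0,2,4,6,8,10,12,13)]
cv2.imwrite("pics/mont.png",np.vstack([np.hstack(ims[i:i+2]) for i in (0,2,4)]))
E
```

```text
27.35 25.52 [-0.7 -5.1  1.9] [-0.88  -0.017 -0.011] 0
27.85 25.59 [-0.5 -5.7  2. ] [-0.934  0.034 -0.03 ] 1.58
28.35 25.65 [-0.9 -5.2  1.5] [-0.867  0.022  0.   ] 1.54
28.85 25.52 [-0.9 -6.2  1.7] [-0.859 -0.039 -0.003] 1.56
29.35 25.48 [-0.7 -5.3  3. ] [-0.854 -0.039  0.022] 1.58
29.85 25.49 [-0.8 -4.9  2.6] [-0.863 -0.054 -0.049] 1.58
30.35 25.65 [-0.2 -5.7  2.5] [-0.945  0.023 -0.084] 1.57
30.85 25.86 [-0.6 -4.4  2.4] [-0.879  0.002 -0.042] 1.61
31.35 25.16 [-0.6 -4.5  2.6] [-0.848 -0.01  -0.004] 1.62
31.85 25.58 [-0.8 -6.4  2.2] [-0.858  0.053  0.024] 1.58
32.35 25.43 [-1.2 -5.3  1.2] [-0.89   0.022 -0.057] 1.6
32.85 25.13 [ 0.3 -5.6  1.7] [-0.848 -0.017 -0.076] 1.62
33.35 25.14 [-1.9 -4.9  1.5] [-0.836 -0.022 -0.084] 1.63
33.85 25.61 [-1.  -5.6  3. ] [-0.824  0.005 -0.015] 1.59
```

View pics/mont.png

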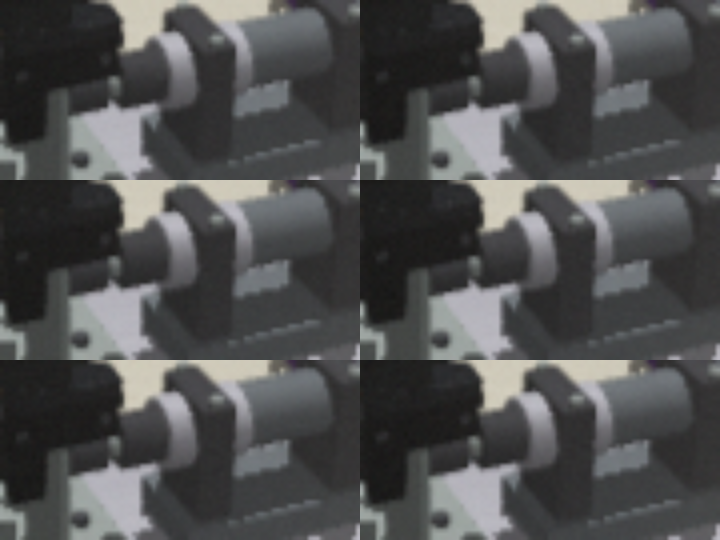

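```bash
python3 - <<'E'
from h import *
from station import r, get_image
# averaged recent frames vs now
a=np.stack([cv2.imread(f"pics/m{i}.png")[2::4,2::4].astype(float) for i in range(14)])
sd=a.std(0).mean(-1)
print("noise med",np.median(sd)); v,u=np.where(sd>2.2*np.median(sd)); print(list(zip(u+255,v+195,sd[v,u].round(1)))[:30])
for u0,v0 in list(zip(u,v))[:6]: print(u0+255,v0+195,a[:,v0,u0].mean(-1).round())
# head in the pre-grip frames, before/after press
s0=dict(np.load("side0.npz")); fs=[s0["frame"],np.load("g1.0.npz")["frame"],np.load("hov.npz")["frame"]]
ims=[cv2.resize(f[195:250,235:305,::-1],None,fx=3.6,fy=3.6,interpolation=cv2.INTER_CUBIC) for f in fs]
cv2.imwrite("pics/cmp.png",np.hstack(ims))
b=[f[195:250,235:305].astype(float).mean(-1) for f in fs]
print(np.abs(b[0]-b[1]).max(),np.abs(b[2]-b[1]).max())
E
```

```text
noise med 1.1277318169806092
[(np.int64(282), np.int64(219), np.float64(2.5)), (np.int64(281), np.int64(220), np.float64(2.5)), (np.int64(282), np.int64(220), np.float64(9.1)), (np.int64(281), np.int64(221), np.float64(5.6)), (np.int64(282), np.int64(221), np.float64(9.5)), (np.int64(277), np.int64(222), np.float64(6.7)), (np.int64(278), np.int64(222), np.float64(9.8)), (np.int64(279), np.int64(222), np.float64(3.6)), (np.int64(280), np.int64(222), np.float64(12.4)), (np.int64(282), np.int64(222), np.float64(3.4)), (np.int64(273), np.int64(223), np.float64(5.6)), (np.int64(274), np.int64(223), np.float64(2.9)), (np.int64(275), np.int64(223), np.float64(11.5)), (np.int64(276), np.int64(223), np.float64(11.9)), (np.int64(277), np.int64(223), np.float64(3.1)), (np.int64(280), np.int64(223), np.float64(3.7)), (np.int64(275), np.int64(224), np.float64(3.6)), (np.int64(276), np.int64(224), np.float64(3.9))]
282 219 [73. 74. 68. 71. 74. 74. 75. 72. 75. 76. 68. 75. 75. 71.]
281 220 [53. 56. 51. 53. 56. 56. 53. 55. 54. 56. 49. 53. 57. 49.]
282 220 [120. 118.  99. 118. 118. 122. 119. 120. 122. 118.  96. 122. 116.  98.]
281 221 [70. 80. 68. 66. 78. 68. 67. 82. 69. 78. 66. 71. 78. 67.]
282 221 [160. 141. 154. 139. 139. 159. 138. 161. 159. 139. 153. 160. 139. 154.]
277 222 [74. 60. 58. 71. 54. 61. 58. 57. 72. 60. 58. 73. 57. 60.]
60.000000000000014 144.66666666666666
```

View pics/cmp.png

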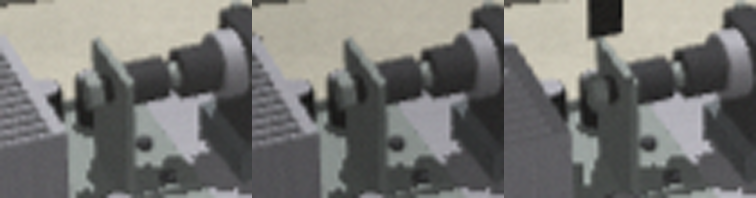

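Comparing frames from before the press and at hover, the head appears turned, so the nutrunner started. Since gripping, the jaw gap has stayed at 25.5 ± 0.3 mm. I'll hold past the 10 s maximum with some margin, then check the bystanders.

```bash
python3 - <<'E'
from h import *
from station import r, get_image
T=[]
for i in range(45):
    r.dwell(.2); s=r.state(); T.append([s["time"],s["finger_gap"]*95,*s["force"],*s["torque"]])
T=np.array(T)
for k in range(0,45,9): print(T[k:k+9].mean(0).round(3))
w0=cloud(dict(np.load("side0.npz"))); d=get_image("side")
f0=np.load("side0.npz")["frame"].astype(float); f1=d["frame"].astype(float)
for n,(u0,u1,v0,v1) in dict(tray=(235,312,295,365),jar=(340,378,283,332),sd=(248,308,168,188)).items():
    e=np.abs(f0-f1)[v0:v1,u0:u1].mean(-1); print(n,e.mean().round(2),e.max().round(1))
cv2.imwrite("pics/end.png",d["frame"][:,:,::-1])
E
```

```text
[ 3.485e+01  2.537e+01 -9.000e-01 -5.400e+00  2.333e+00 -8.960e-01
 -1.900e-02 -3.300e-02]
[ 3.6650e+01  2.5254e+01 -7.5000e-01 -5.2370e+00  2.4090e+00 -9.3100e-01
 -5.0000e-03 -2.7000e-02]
[ 3.8450e+01  2.5305e+01 -9.8900e-01 -5.3550e+00  2.3290e+00 -9.3500e-01
 -3.0000e-03 -3.4000e-02]
[ 4.0250e+01  2.5384e+01 -9.8000e-01 -5.2710e+00  2.1230e+00 -9.1700e-01
 -1.8000e-02 -4.6000e-02]
[ 4.2050e+01  2.5364e+01 -1.0070e+00 -5.2490e+00  2.4040e+00 -9.3400e-01
 -1.2000e-02 -2.6000e-02]
tray 5.15 103.3
jar 6.6 12.3
sd 71.76 168.7
```

View pics/end.png

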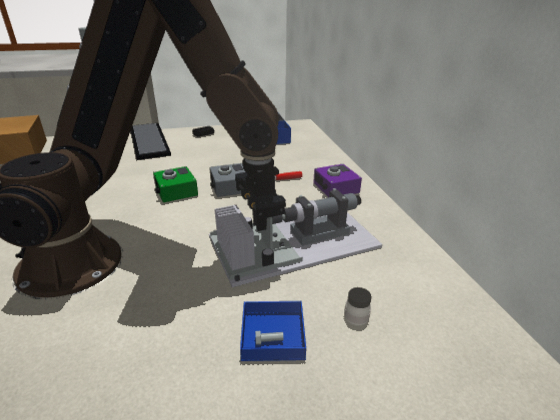

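```bash
python3 -c "
from station import r
s=r.state();print(s['time'],s['finger_gap']*95)
r.sign_off()"
```

```text
42.9 25.19858085650828
the job is handed in; nothing more can be done
```

I pressed the grey controller's button fully down and let it come back up. I then gripped the bolt head in the gap at 40 N from t≈26 s and handed in at 42.9 s, still gripping. I didn't see the stall directly; I judged it from the time held and from the wrist torque.

**Press:**
- My first press at the reported height met nothing, because the real fingertips stand about 23 mm higher than the reported TCP implies. I measured this with the camera and corrected for it.
- The second press bottomed at 16 N after about 6–7 mm. The next picture showed the button up again, and the bolt head later appeared turned, so the nutrunner was running.

**Grip:**
- I held the head for 17 s, against the 7–10 s the nut needs.
- The jaw gap averaged about 25.4 mm, with readings from 25.1 to 25.9 mm, and showed no cyclic change, so the head was not turning.
- The wrist moment about x rose from about 0.86 to 0.93 N m around 35 s and stayed there. That fits a stall but is close to the noise.

**Checks that don't fully agree:**
- The gap is 1–1.5 mm above the 24 mm across flats, so the head is probably held slightly skewed.
- A steady side force of about 5 N shows the grip is slightly off centre.

**Surroundings:**
- The wrist showed no contact force going down beside the heat sink.
- The tray, spare bolt and jar look unmoved in the last picture.
- The screwdriver's handle also looks in place, but the arm hides the rest. The automatic picture comparison was useless there for the same reason, and for the tray it showed some large pixel differences, which I put down to the arm's shadow having moved.

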